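# Load the charged mill jar into the shaker

### The job

One of the three identical closed jars in the crate still has its steel grinding rod inside: find out which by their weight, and stand that jar upright in the pocket of the shaker, under the arm, behind the sill and pushed back against the rear stop. You can put it down on the round wooden bat to take it by its body. Keep the jars upright, do not ram them into the shaker, leave the two empty ones standing in the crate and do not disturb the other things on the bench.

Things in the scene. Friction and masses are not known exactly. Their poses are not given: they have to be found in the camera images.
- jar_a: closed white porcelain jar, body 54 mm diameter, 80 mm high, fixed lid with a round knob 20 mm diameter (83 to 106 mm above the underside). Origin: centre of the underside, z up. Starts in the +y end compartment of the crate. The three look alike; one holds a loose steel rod (0.54 to 0.78 kg in all), the others weigh 0.23 to 0.37 kg
- jar_b: closed white porcelain jar, body 54 mm diameter, 80 mm high, fixed lid with a round knob 20 mm diameter (83 to 106 mm above the underside). Origin: centre of the underside, z up. Starts in the middle compartment of the crate. The three look alike; one holds a loose steel rod (0.54 to 0.78 kg in all), the others weigh 0.23 to 0.37 kg
- jar_c: closed white porcelain jar, body 54 mm diameter, 80 mm high, fixed lid with a round knob 20 mm diameter (83 to 106 mm above the underside). Origin: centre of the underside, z up. Starts in the -y end compartment of the crate. The three look alike; one holds a loose steel rod (0.54 to 0.78 kg in all), the others weigh 0.23 to 0.37 kg
- crate: open plywood crate, fixed, 85 mm (x) by 235 mm (y), 80 mm high, walls and floor 5 mm; three compartments in a row along its y axis, centred at y = -77, 0 and +77 mm, each 75 by 72 mm. Only lids and knobs of the jars stand clear of it. Origin: centre of the underside
- shaker: grey jar shaker, fixed; its front looks along its -x, to the robot. Origin: centre under the base, z up. Deck x -70 to +120, 150 mm wide, top at z 35 mm. On the deck a front sill 10 mm high (x -31 to -23) and a rear stop 30 mm high (front face x +45), both 120 mm wide: between them is the pocket, 68 mm deep, open at both sides
- shaker_arm (a point): middle of the front lower edge of the shaker's fixed hold-down arm (x -12, z 225 mm on the shaker): 44 mm wide, it runs back over the pocket to a column (x 80 to 115). A rubber pad under it ends 178 mm above the deck. The arm bars a grip on the knob there: bring the jar in from the front over the sill, held by its body, tool slanted
- shaker_seat (a point): point on the deck where the middle of a jar's underside lies when the jar touches the rear stop, centred; 18 mm ahead (+x) of the shaker's origin and 35 mm up; axes as the shaker's
- bat_top (a point): middle of the top of a round wooden bat, 90 mm diameter, 6 mm thick, fixed flat on the bench between crate and shaker: a free place to put a jar down
- tub: bystander: open plastic tub, 72 mm diameter, 75 mm high; origin at the middle of the underside
- brush: bystander: paint brush lying on the bench
- bowl: bystander: terracotta bowl, 90 mm diameter, 40 mm high
- bottle: bystander: white bottle, 56 mm diameter, 140 mm high
- star: bystander: flat ceramic star ornament, 74 mm wide, 10 mm thick
- mug: bystander: blue mug, 76 mm diameter, 85 mm high
Mind the look-alikes: they are no part of the job. Leave any purple or turquoise look-alike of the jar_a alone.

How it is judged:
By the outcome, as a careful person would: the job done as asked, in the order asked, and still so for the second after the job is handed in, with the robot touching nothing.
It also fails if it takes over 72 s, if anything falls off the work surface, if the arm or the gripper's body presses on something with over 40 N, if the wrist force passes 120 N, or if a joint passes its speed limit or range.

### The arm

A 6-joint arm with a two-finger parallel gripper is mounted at the origin on the work surface. World frame = base frame: x ahead of the robot, y to its left, z up, the work surface at z = 0. Lengths are in m, angles in degrees, forces in N, time in s.
With the tool pointing down it reaches from about 0.4 to 0.825 m from the base axis. Payload 7 kg.
Tool frame: the origin (TCP) lies on the centre line of the jaws, within the pads' length; the fingertips stand 19 mm ahead of it and the grasp point (between the pads) is the TCP (r.tips_ahead is the distance from the TCP to the fingertips, in m); z points along the fingers, y is the line along which they close (so a half turn about z gives the same grasp; the last joint's range is limited). The gripper opens to 88 mm and grips with 3 to 60 N. Pads are 19 mm wide; open, the fingers measure 130 mm over their backs; the gripper's body (78 mm by 193 mm) begins 47 mm behind the grasp point.
Start: joints at [80.449, 20.546, 0.682, 0, -70.136, -16.507], TCP at [0.297, 0.606, 0.246] pointing down, gripper open.
Joint ranges: [-176.03, 176.03], [-82.01, 121.73], [-58.28, 71.71], [-173.87, 95.51], [-174.79, -0.11], [-173.66, 173.66]. Speed limits (degrees/s): [136.94, 136.94, 172.46, 180, 180, 180].

### API

Orientations are given as [roll, pitch, yaw] about the fixed x, y, z axes, in that order (R = Rz(yaw) Ry(pitch) Rx(roll)).
In Python, from plant import r, viewer, close_job gives the robot as it stands. The module is installed in compiled form; this text tells all that it offers.
- The arm moves only by the tool arm_command, never from a script. Its arguments are lists of equal length, an entry for each row: "travel": the shift along the world's x, y, z scaled (see below), a list of three; "delta_rot": the turn, a rotation vector about the world's x, y, z scaled (see below), a list of three. In form: {"travel": [[dx, dy, dz], ...], "delta_rot": [[rx, ry, rz], ...]}. A call has 1 to 20 rows; each row is the pose to reach, as a shift and turn from the pose commanded when the call began; what a row does not reach only later rows make up. The controller multiplies each number of a shift by 0.5 m and each number of a turn by 90 degrees. A row lasts 1/8 s, in which the tool goes at most 62.5 mm and 10.7 degrees, less where a joint would pass 70% of its speed; a pose out of reach is approached as far as the arm can. A call with a number of a shift or a turn outside -1 to 1 is refused whole. A call with a gripper value outside its range is refused whole. "grip" is the opening, from 0 (shut) to 1 (fully open), set as the call begins (left out, the last holds). The fingers move at their own pace and stop on an object; "newtons" is the grip in N (left out, the last holds). Time passes only in rows, so rows that repeat a pose let the fingers close. It gives the time, the measured TCP pose, the force, the opening and the grip force at its end, in the units of the state.
- r.get_state(): the state, without advancing time (a new reading comes with each control period).
- viewer.capture(name): name is "side" or "top"; returns a dict with "img" (480x640x3 uint8, red, green, blue), "camera_matrix" (3x3 intrinsics, pixels), "R" (3x3) and "t" (3): a world point X has camera coordinates R X + t. Camera axes: x right, y down, z forward; pixel columns grow to the right and rows downward; lengths in m; the calibration is good to about 2 mm. A picture is of the moment at which its call begins. There is no depth.
- close_job(): hands the job in; it is judged then, once.
The state is a dict: "time_s": time; "joints": joint angles; "qd": joint speeds; "joint_torque": joint torques, N m; "tcp_pos": TCP position; "eef_rot": TCP orientation; "contact_force": force on the tool from outside, world axes, zero at the start; "moment": the same for the moment, N m; "gripper_width": finger opening in m; "gripper_force": force on a finger pad.
Only numpy, scipy, OpenCV 4.12 (cv2) and the standard library are available. Lean on these libraries where they do the work, as an engineer would, in place of code of your own. Each camera call takes 0.05 s, during which the arm holds its last target. There are 200 camera calls.

## Working session

There is one attempt and no reset: what is moved stays moved. The work goes in short steps, Python scripts to look and compute and a tool call to move; the robot and the scene stay as the last step left them, time stands still between calls to the robot, and variables do not carry over. Pictures are saved under pics/ and viewed, at most 10 in all, crops included, and the job is handed in when it is done.

Besides the shell and the picture viewer there is one more tool, called after "Request:" as name(argument=value, ...), one argument or row to a line, values as JSON. arm_command: Moves the arm, as the interface text tells. Shifts and turns lie within -1 to 1; 1 stands for 0.5 m of shift or 90 degrees of turn. Its arguments: {"type":"object","properties":{"travel":{"type":"array"},"delta_rot":{"type":"array"},"grip":{"type":"number"},"newtons":{"type":"number"}},"required":["travel","delta_rot"]}

```bash
mkdir -p pics
cat > h.py <<'E'
import numpy as np, cv2
from plant import r, viewer
def cap(n):
    d=viewer.capture(n); return d
def save(d,f): cv2.imwrite('pics/'+f,cv2.cvtColor(d['img'],cv2.COLOR_RGB2BGR))
def ray(d,u,v):
    R=np.array(d['R']);t=np.array(d['t']);K=np.array(d['camera_matrix'])
    c=-R.T@t; w=R.T@np.linalg.inv(K)@np.array([u,v,1.]); return c,w/np.linalg.norm(w)
def onz(d,u,v,z):
    c,w=ray(d,u,v); return c+w*(z-c[2])/w[2]
def proj(d,X):
    p=np.array(d['camera_matrix'])@(np.array(d['R'])@np.array(X)+np.array(d['t'])); return p[:2]/p[2]
def tri(d1,p1,d2,p2):
    c1,w1=ray(d1,*p1);c2,w2=ray(d2,*p2)
    s=np.linalg.lstsq(np.stack([w1,-w2],1),c2-c1,rcond=None)[0]
    a,b=c1+s[0]*w1,c2+s[1]*w2; return (a+b)/2,np.linalg.norm(a-b)
E
python3 - <<'E'
from h import *
import pickle
a=cap('side');b=cap('top');save(a,'side0.png');save(b,'top0.png')
pickle.dump((a,b),open('c0.pkl','wb'))
for d in(a,b): print(-np.array(d['R']).T@np.array(d['t']),np.array(d['R'])[2])
print(r.get_state())
E
```

```text
[ 0.30524671 -0.80411574  1.01469108] [ 0.19993008  0.70066822 -0.68490292]
[0.30123399 0.07798075 1.49011485] [ 0.18178169 -0.00216412 -0.98333653]
{'time_s': 0.1, 'joints': array([ 8.04473974e+01,  2.05878286e+01,  6.39684246e-01, -1.57948789e-02,
       -7.01360067e+01, -1.65088580e+01]), 'qd': array([-0.01541035, -0.1106768 ,  0.14954892,  0.06041373,  0.01825098,
        0.11051918]), 'joint_torque': array([-1.72953271e-03, -5.84160519e+01,  2.93749934e+01,  7.01548263e+00,
        1.00903594e-02, -5.86464807e-05]), 'tcp_pos': array([0.29638502, 0.60600484, 0.24472187]), 'eef_rot': array([ 1.79915098e+02, -9.67770327e-03, -2.60668312e+01]), 'contact_force': array([-0.25464413, -0.66595416,  0.86587424]), 'moment': array([-0.00911233,  0.03007839,  0.01249501]), 'gripper_force': 0.0, 'gripper_width': 0.0875018012912511}
```

View pics/side0.png

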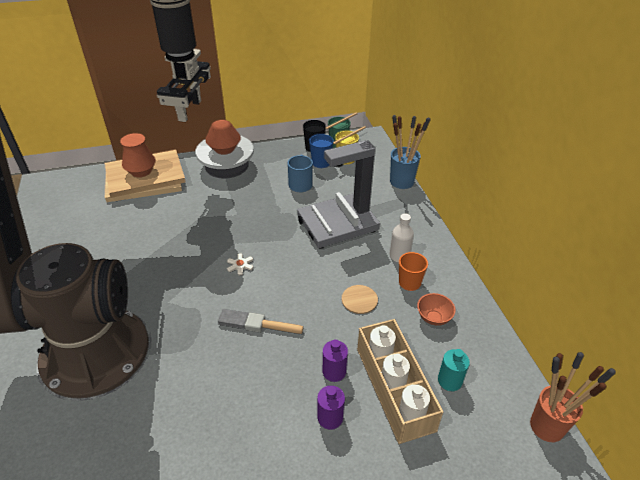

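View pics/top0.png

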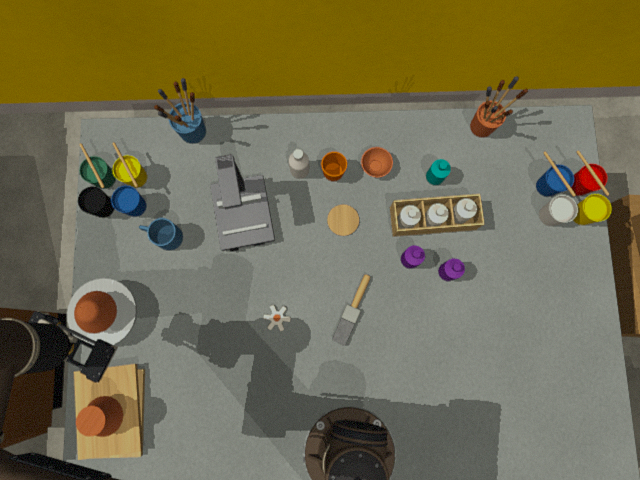

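The side view shows the crate knobs near (382,330), (397,358) and (416,393), the bat at (360,299) and the shaker near (340,190). In the top view the knobs are near (410,210), (437,208) and (467,204), the bat is at (343,220) and the shaker at (245,205). I'll enlarge these areas to pick exact points.

Run:
```python
from h import *
import pickle
a,b=pickle.load(open('c0.pkl','rb'))
def crop(d,x,y,w,h): return cv2.resize(d['img'][y:y+h,x:x+w],(400,300),interpolation=cv2.INTER_CUBIC)
m=np.vstack([np.hstack([crop(a,340,315,160,120),crop(a,280,130,160,120)]),np.hstack([crop(b,380,170,120,90),crop(b,190,150,120,90)])])
cv2.imwrite('pics/m0.png',m[:,:,::-1])
# bat: wood-coloured blob
for d,c,n in((a,(360,299),'side'),(b,(343,220),'top')):
    hsv=cv2.cvtColor(d['img'],cv2.COLOR_RGB2HSV); print(n,hsv[c[1],c[0]])
    mk=cv2.inRange(hsv,(8,60,90),(25,255,255)); N,L,S,C=cv2.connectedComponentsWithStats(mk)
    l=L[c[1],c[0]]; print(S[l],C[l],onz(d,*C[l],0.006))
    # white jar tops
    mk=cv2.inRange(hsv,(0,0,185),(180,40,255)); N,L,S,C=cv2.connectedComponentsWithStats(mk)
    for i in range(1,N):
        if S[i][4]>40 and 370<C[i][0]<490 and 180<C[i][1]<430: print(S[i],C[i])
```

```text
side [ 18 105 230]
[342 285  36  29 828] [359.20652174 298.93719807] [ 0.62178335 -0.0102935   0.006     ]
[400 214  11   6  53] [405.09433962 216.49056604]
[393 225   8  12  71] [397.09859155 230.63380282]
[371 325  25  22 298] [381.98657718 335.12416107]
[383 354  27  23 340] [395.36470588 363.75882353]
[402 385  28  24 395] [414.92405063 395.3164557 ]
top [ 20 125 187]
[327 204  32  32 807] [342.65675341 219.69021066] [ 0.62340943 -0.00613317  0.006     ]
[457 199  19  19 210] [465.15238095 207.90952381]
[429 204  19  19 212] [436.83490566 213.04716981]
[401 206  19  18 213] [408.99530516 214.69483568]
```

View pics/m0.png

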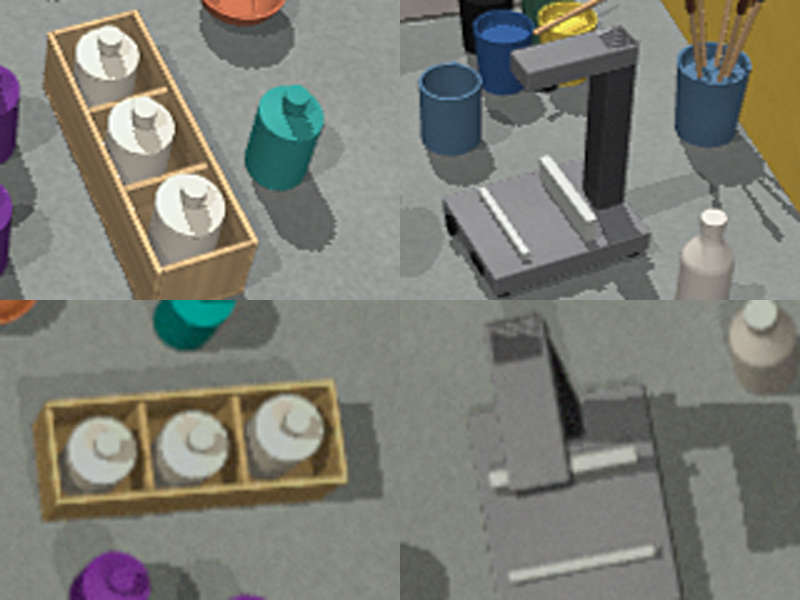

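In the enlarged views the knob tops are at side pixels (384,329), (398,357) and (418,389), and top pixels (412.5,212.7), (441.8,211.4) and (470.3,207.2). The sill and rear stop are bright strips that can be masked. I'll triangulate all of these next.

Run:
```python
from h import *
import pickle
a,b=pickle.load(open('c0.pkl','rb'))
S=[(383.8,329.5),(398.2,356.7),(418,388.6)];T=[(412.4,212.6),(441.8,211.4),(470.3,207.2)]
for s,t in zip(S,T): print('knob',*tri(a,s,b,t))
# lid circles from white masks: lower extent; ray onto lid plane z=.088 
hb=cv2.cvtColor(b['img'],cv2.COLOR_RGB2HSV)
for c in T: print('knob top@.111',onz(b,*c,.111))
for c,s in zip(T,S): print('side@.111',onz(a,*s,.111))
def strips(d,x,y,w,h,thr):
    g=cv2.cvtColor(d['img'],cv2.COLOR_RGB2GRAY)[y:y+h,x:x+w]
    m=(g>thr).astype(np.uint8); N,L,St,C=cv2.connectedComponentsWithStats(m)
    for i in range(1,N):
        if St[i][4]>15:
            p=np.argwhere(L==i)[:,::-1].astype(np.float32)+[x,y]
            q=cv2.minAreaRect(p.astype(np.float32)); e=p.mean(0); u,s,v=np.linalg.svd(p-e,full_matrices=False)
            k=(p-e)@v[0]; print(St[i][4],'c',e,'ends',e+v[0]*k.min(),e+v[0]*k.max())
print('side');strips(a,300,185,80,60,150)
print('top');strips(b,212,180,60,58,150)
# bat triangulated
print('bat',*tri(a,(359.2,298.9),b,(342.7,219.7)))
# crate rim corners (mosaic top px -> img)
for n,(u,v) in dict(tl=(50,403),tr=(333,382),br=(345,482),bl=(57,503)).items(): print(n,onz(b,380+u/3.333,170+(v-300)/3.333,.08))
# arm front lower edge: side mosaic
for n,(u,v) in dict(l=(516,82),r=(533,83)).items(): print(n,280+(u-400)/2.5,130+v/2.5)
```

```text
knob [ 0.61445523 -0.18350152  0.10872841] 0.0009529471556555976
knob [ 0.61531599 -0.25904733  0.11643623] 0.002142789376054444
knob [ 0.62563864 -0.33471374  0.11515652] 0.003916523173547455
knob top@.111 [ 0.614424   -0.18315284  0.111     ]
knob top@.111 [ 0.61546617 -0.26017133  0.111     ]
knob top@.111 [ 0.62462463 -0.3355219   0.111     ]
side@.111 [ 0.61318342 -0.18507704  0.111     ]
side@.111 [ 0.61831968 -0.25572813  0.111     ]
side@.111 [ 0.62918199 -0.33255396  0.111     ]
side
626 c [332.3658147  199.47444089] ends [301.83456129 211.61397193] [354.28922862 190.75747274]
162 c [375.2654321  194.72839506] ends [376.17915684 184.74190392] [374.29801116 205.30175508]
112 c [311.28571429 221.38392857] ends [299.6066288  211.46308733] [321.35461482 229.93699241]
95 c [303.46315789 238.70526316] ends [299.76366583 230.10162166] [306.24856869 245.18309187]
top
83 c [250.72289157 197.18072289] ends [259.89216209 195.43393523] [241.60337566 198.91803207]
25 c [219.4  203.08] ends [216.66555466 204.12412789] [222.02906269 202.0761117 ]
130 c [243.75384615 228.55384615] ends [265.11030275 224.59504829] [222.10507204 232.56683025]
bat [ 0.62384175 -0.00645238  0.00131015] 0.0010898281805030367
tl [ 0.6549471  -0.14430615  0.08      ]
tr [ 0.66590809 -0.37341186  0.08      ]
br [ 0.58338932 -0.37612648  0.08      ]
bl [ 0.57279317 -0.14539242  0.08      ]
l 326.4 162.8
r 333.2 163.2
```

Request:
arm_command(
  travel=[
    [0.04, -0.09, 0],
    [0.12, -0.276, 0],
    [0.4, -0.92, 0],
    [0.4, -0.92, 0],
    [0.4, -0.92, 0],
    [0.4, -0.92, 0],
    [0.4, -0.92, 0],
    [0.4, -0.92, 0],
    [0.4, -0.92, 0],
    [0.4, -0.92, 0],
    [0.4, -0.92, 0],
  ],
  delta_rot=[
    [0, 0, 0],
    [0, 0, 0.1],
    [0, 0, 0.32],
    [0, 0, 0.32],
    [0, 0, 0.32],
    [0, 0, 0.32],
    [0, 0, 0.32],
    [0, 0, 0.32],
    [0, 0, 0.32],
    [0, 0, 0.32],
    [0, 0, 0.32],
  ],
  grip=0.5,
  newtons=30,
)

```text
time_s: 1.48
tcp_pos: [0.4963, 0.1471, 0.2454]
eef_rot: [-180.0, 0.0, 2.8]
contact_force: [2.0, -1.2, -0.6]
gripper_width: 0.0439
gripper_force: 0.0
```

Request:
arm_command(
  travel=[
    [0.234, -0.66, -0.16],
    [0.234, -0.66, -0.16],
    [0.234, -0.66, -0.16],
    [0.234, -0.66, -0.16],
    [0.234, -0.66, -0.16],
    [0.234, -0.66, -0.16],
    [0.234, -0.66, -0.16],
    [0.234, -0.66, -0.16],
    [0.234, -0.66, -0.16],
    [0.234, -0.66, -0.16],
  ],
  delta_rot=[
    [0, 0, 0],
    [0, 0, 0],
    [0, 0, 0],
    [0, 0, 0],
    [0, 0, 0],
    [0, 0, 0],
    [0, 0, 0],
    [0, 0, 0],
    [0, 0, 0],
    [0, 0, 0],
  ],
)

```text
time_s: 2.72
tcp_pos: [0.6138, -0.1824, 0.1663]
eef_rot: [180.0, -0.1, 2.8]
contact_force: [-0.4, -0.2, -0.2]
gripper_width: 0.0438
gripper_force: 0.0
```

Request:
arm_command(
  travel=[
    [0, 0, -0.03],
    [0, 0, -0.06],
    [0, 0, -0.09],
    [0, 0, -0.108],
    [0, 0, -0.108],
    [0, 0, -0.108],
  ],
  delta_rot=[
    [0, 0, 0],
    [0, 0, 0],
    [0, 0, 0],
    [0, 0, 0],
    [0, 0, 0],
    [0, 0, 0],
  ],
)

```text
time_s: 3.48
tcp_pos: [0.6139, -0.1838, 0.1119]
eef_rot: [180.0, -0.0, 2.7]
contact_force: [-0.3, -0.9, -0.1]
gripper_width: 0.0439
gripper_force: 0.0
```

Request:
arm_command(
  travel=[
    [0, 0, 0],
    [0, 0, 0],
    [0, 0, 0],
    [0, 0, 0],
    [0, 0, 0],
    [0, 0, 0],
  ],
  delta_rot=[
    [0, 0, 0],
    [0, 0, 0],
    [0, 0, 0],
    [0, 0, 0],
    [0, 0, 0],
    [0, 0, 0],
  ],
  grip=0,
)

```text
time_s: 4.22
tcp_pos: [0.6138, -0.1834, 0.1119]
eef_rot: [-180.0, -0.0, 2.8]
contact_force: [-0.7, 3.6, 4.1]
gripper_width: 0.0192
gripper_force: 30.0
```

Request:
arm_command(
  travel=[
    [0, 0, 0.01],
    [0, 0, 0.03],
    [0, 0, 0.04],
    [0, 0, 0.04],
    [0, 0, 0.04],
    [0, 0, 0.04],
  ],
  delta_rot=[
    [0, 0, 0],
    [0, 0, 0],
    [0, 0, 0],
    [0, 0, 0],
    [0, 0, 0],
    [0, 0, 0],
  ],
)

```text
time_s: 4.97
tcp_pos: [0.6132, -0.1837, 0.1312]
eef_rot: [-180.0, 0.0, 2.7]
contact_force: [0.8, 0.2, -5.8]
gripper_width: 0.0189
gripper_force: 30.0
```

```bash
cat > w.py <<'E'
from h import *
z=[]
for i in range(4):
    z.append(r.get_state()['contact_force']); d=cap('side')
s=r.get_state(); z.append(s['contact_force']); print(np.mean(z,0),np.std(z,0),s['tcp_pos'],s['gripper_width'],s['time_s'],s['moment'])
E
python3 w.py
```

```text
[-0.1703941   0.02937419 -6.56627012] [0.52046144 0.57738566 0.68518641] [ 0.61345285 -0.18362361  0.1314124 ] 0.019289099559124414 5.175 [-0.08729318 -0.02073785 -0.05220222]
```

Request:
arm_command(
  travel=[
    [0, 0, 0.03],
    [0, 0, 0.08],
    [0, 0, 0.13],
    [0, 0, 0.17],
    [0, 0, 0.17],
    [0.001, 0.03, 0.17],
    [0.006, 0.1, 0.17],
    [0.01, 0.17, 0.17],
    [0.014, 0.24, 0.17],
    [0.017, 0.3, 0.17],
    [0.018, 0.34, 0.17],
    [0.018, 0.352, 0.17],
    [0.018, 0.352, 0.17],
    [0.018, 0.352, 0.17],
  ],
  delta_rot=[
    [0, 0, 0],
    [0, 0, 0],
    [0, 0, 0],
    [0, 0, 0],
    [0, 0, 0],
    [0, 0, 0],
    [0, 0, 0],
    [0, 0, 0],
    [0, 0, 0],
    [0, 0, 0],
    [0, 0, 0],
    [0, 0, 0],
    [0, 0, 0],
    [0, 0, 0],
  ],
)

```text
time_s: 6.92
tcp_pos: [0.6224, -0.0084, 0.2164]
eef_rot: [180.0, 0.0, 2.7]
contact_force: [0.5, -0.7, -6.4]
gripper_width: 0.019
gripper_force: 30.0
```

```bash
python3 w.py
python3 - <<'E'
from h import *
import pickle
a,b=pickle.load(open('c0.pkl','rb'))
def seg(d,x,y,w,h,thr,pts=2):
    g=cv2.cvtColor(d['img'],cv2.COLOR_RGB2GRAY)[y:y+h,x:x+w]
    print(np.percentile(g,[5,25,50,75,90,95,99]))
    m=(g>thr).astype(np.uint8); N,L,St,C=cv2.connectedComponentsWithStats(m)
    for i in range(1,N):
        if St[i][4]>25:
            p=np.argwhere(L==i)[:,::-1]+np.array([x,y]); e=p.mean(0); v=np.linalg.svd(p-e,full_matrices=False)[2]
            k=(p-e)@v[0]; print(St[i][4],'c',e,'ends',e+v[0]*k.min(),e+v[0]*k.max())
for thr in(165,180,195): print(thr);seg(a,305,188,56,52,thr)
for n,p in dict(l=(222.1,232.6),r=(265.1,224.6),c=(243.6,228.6)).items(): print(n,onz(b,*p,.045))
for n,p in dict(sl=(216.7,204.1),sr=(259.9,195.4)).items(): print(n,onz(b,*p,.065))
E
```

```text
[ 0.05705006 -0.17587159 -6.73946303] [0.36005661 0.33618759 0.26222087] [ 0.62248411 -0.00832009  0.21658617] 0.019679574107681657 7.125 [-0.0458034  -0.03780143 -0.00940071]
165
[ 40.55 102.75 146.   150.   156.   226.   240.  ]
136 c [346.81617647 204.82352941] ends [337.10282267 191.92258297] [356.35161781 217.48817857]
102 c [321.3627451  217.85294118] ends [312.00664936 204.30482527] [330.15451202 230.58387945]
180
[ 40.55 102.75 146.   150.   156.   226.   240.  ]
131 c [346.61832061 204.53435115] ends [337.08545085 191.93534476] [356.39604869 217.45697168]
90 c [321.01111111 217.44444444] ends [311.93312407 204.35294733] [330.13391193 230.60056816]
195
[ 40.55 102.75 146.   150.   156.   226.   240.  ]
115 c [346.53043478 204.60869565] ends [337.00193222 192.22883511] [356.41456141 217.45059903]
79 c [321.01265823 217.60759494] ends [312.32813059 204.77788591] [329.58933829 230.27798004]
l [0.58825678 0.32563404 0.045     ]
r [0.60721227 0.20826883 0.045     ]
c [0.59772264 0.26702505 0.045     ]
sl [0.66348858 0.33712781 0.065     ]
sr [0.68451711 0.21971483 0.065     ]
```

Run:
```python
from h import *
import pickle
a,b=pickle.load(open('c0.pkl','rb'))
P=dict(l=((312.0,204.3),(222.1,232.6)),r=((330.1,230.5),(265.1,224.6)),stl=((337.1,191.9),(216.7,204.1)),str=((356.4,217.4),(259.9,195.4)))
for n,(s,t) in P.items(): print(n,*tri(a,s,b,t), onz(a,*s,.045),onz(a,*s,.065))
```

```text
l [0.58763983 0.32569864 0.04484601] 0.0012756493291079943 [0.58693707 0.32544403 0.045     ] [0.58112717 0.30214672 0.065     ]
r [0.60762334 0.20841117 0.04336215] 0.00012644398266107676 [0.60717889 0.20671039 0.045     ] [0.6009515  0.18586197 0.065     ]
stl [0.66359702 0.33694555 0.06586716] 0.0006420316664015178 [0.67182332 0.36209062 0.045     ] [0.66426263 0.33803747 0.065     ]
str [0.68470751 0.21983215 0.06392132] 0.0001941850210385813 [0.69215432 0.24019624 0.045     ] [0.6841743  0.21865718 0.065     ]
```

Request:
arm_command(
  travel=[
    [0, 0, -0.04],
    [0, 0, -0.1],
    [0, 0, -0.15],
    [0, 0, -0.18],
    [0, 0, -0.195],
    [0, 0, -0.203],
    [0, 0, -0.206],
    [0, 0, -0.206],
    [0, 0, -0.206],
  ],
  delta_rot=[
    [0, 0, 0],
    [0, 0, 0],
    [0, 0, 0],
    [0, 0, 0],
    [0, 0, 0],
    [0, 0, 0],
    [0, 0, 0],
    [0, 0, 0],
    [0, 0, 0],
  ],
)

```text
time_s: 8.25
tcp_pos: [0.6228, -0.0076, 0.1141]
eef_rot: [-180.0, -0.1, 2.7]
contact_force: [0.5, -0.3, -6.5]
gripper_width: 0.0188
gripper_force: 30.0
```

Request:
arm_command(
  travel=[
    [0, 0, -0.002],
    [0, 0, -0.003],
    [0, 0, -0.003],
  ],
  delta_rot=[
    [0, 0, 0],
    [0, 0, 0],
    [0, 0, 0],
  ],
)

```text
time_s: 8.62
tcp_pos: [0.623, -0.0075, 0.1128]
eef_rot: [-180.0, -0.1, 2.8]
contact_force: [-0.6, 1.7, -0.2]
gripper_width: 0.0189
gripper_force: 30.0
```

Request:
arm_command(
  travel=[
    [0, 0, 0],
    [0, 0, 0],
    [0, 0, 0],
    [0, 0, 0],
  ],
  delta_rot=[
    [0, 0, 0],
    [0, 0, 0],
    [0, 0, 0],
    [0, 0, 0],
  ],
  grip=0.5,
)

```text
time_s: 9.12
tcp_pos: [0.6226, -0.0077, 0.1121]
eef_rot: [180.0, -0.0, 2.7]
contact_force: [0.1, 0.7, 0.4]
gripper_width: 0.0435
gripper_force: 0.0
```

```bash
python3 -c "
from h import *
s=r.get_state();print(s['joints'],s['tcp_pos'],s['eef_rot'],s['gripper_width'])"
```

```text
[ 1.72357718e+01  2.21277593e+01 -1.57954214e+01  7.35291056e-03
 -5.20660220e+01  7.55015272e+01] [ 0.62263314 -0.00769286  0.11213773] [ 1.79997088e+02 -1.19053437e-02  2.74181893e+00] 0.043457744264869376
```

Request:
arm_command(
  travel=[
    [0, 0, 0.03],
    [0, 0, 0.1],
    [0, 0, 0.16],
    [-0.05, 0, 0.2],
    [-0.12, -0.01, 0.2],
    [-0.2, -0.03, 0.2],
    [-0.24, -0.04, 0.2],
    [-0.24, -0.04, 0.2],
    [-0.24, -0.04, 0.2],
  ],
  delta_rot=[
    [0, 0, 0],
    [0, 0, 0],
    [0, 0, 0],
    [0, 0, 0.02],
    [0, 0, 0.04],
    [0, 0, 0.06],
    [0, 0, 0.078],
    [0, 0, 0.078],
    [0, 0, 0.078],
  ],
)

```text
time_s: 10.25
tcp_pos: [0.5034, -0.0274, 0.213]
eef_rot: [180.0, -0.1, 9.8]
contact_force: [0.6, 0.4, 0.4]
gripper_width: 0.0439
gripper_force: 0.0
```

```bash
python3 -c "
from h import *
s=r.get_state();print(s['joints'],s['tcp_pos'],s['eef_rot'])"
```

```text
[ 1.92539339e+01  5.76536644e+00 -2.33212075e+01  1.89362843e-02
 -6.08162570e+01  8.04882542e+01] [ 0.50341164 -0.02743541  0.21300165] [ 1.79999736e+02 -9.85664476e-02  9.75140788e+00]
```

Request:
arm_command(
  travel=[
    [0, 0, 0],
    [0, 0, 0],
    [0, 0, 0],
    [0, 0, 0],
    [0, 0, 0],
  ],
  delta_rot=[
    [0.012, -0.07, 0],
    [0.03, -0.17, 0],
    [0.047, -0.274, 0],
    [0.047, -0.274, 0],
    [0.047, -0.274, 0],
  ],
  grip=1,
)

```text
time_s: 10.88
tcp_pos: [0.5035, -0.0273, 0.213]
eef_rot: [180.0, -25.1, 9.8]
contact_force: [0.6, -0.3, 0.9]
gripper_width: 0.0855
gripper_force: 0.0
```

```bash
cat > kin.py <<'E'
import numpy as np
from scipy.optimize import least_squares
from scipy.spatial.transform import Rotation as Ro
D=np.radians
# generic: base yaw q1, lateral offset, planar chain, q4 about forearm, q5, q6, tool Lt
def fk(q,p):
    d1,a1,L2,e,L3,Lt,lat=p
    q1,q2,q3,q4,q5,q6=D(q); phi=q2-q3
    B=Ro.from_euler('z',q1)
    f=np.array([np.cos(phi),0,-np.sin(phi)]); up=np.array([np.sin(phi),0,np.cos(phi)])
    w=np.array([a1,lat,d1])+L2*np.array([np.sin(q2),0,np.cos(q2)])+L3*f+e*up
    W=Ro.from_euler('y',phi)*Ro.from_euler('x',p4*q4)*Ro.from_euler('y',-q5)  # x axis = tool dir
    t=B.apply(w+Lt*W.apply([1,0,0])); 
    return t,B.apply(W.apply([1,0,0]))
p4=1
Q=[[80.4474,20.5878,.63968,-.0158,-70.136,-16.509],[17.2358,22.1278,-15.7954,.00735,-52.066,75.5015],[19.2539,5.76537,-23.3212,.0189,-60.816,80.488]]
P=[[.296385,.606005,.244722],[.622633,-.007693,.112138],[.503412,-.027435,.213]]
E
python3 - <<'E'
from h import *
import kin,json
s=r.get_state();q=s['joints'];print(q,s['tcp_pos'],s['eef_rot'])
Q=kin.Q+[list(q)];P=kin.P+[list(s['tcp_pos'])]
json.dump((Q,P),open('qp.json','w'))
zd=kin.Ro.from_euler('xyz',s['eef_rot'],degrees=True).apply([0,0,1]);print('z',zd)
for sg in(1,-1):
    kin.p4=sg
    f=lambda p:np.r_[(np.array([kin.fk(a,p)[0] for a in Q])-P).ravel(),1e-3*(p[3]),1e-3*(p[1])]
    o=kin.least_squares(f,[.4,0,.4,0,.4,.25,-.19]);print(sg,o.x.round(4),o.cost,kin.fk(q,o.x)[1])
E
```

```text
[ 23.10318802  -8.02180514 -46.42764364  12.18889917 -27.67676941
  67.07028462] [ 0.50349009 -0.02731391  0.21298151] [179.96700365 -25.05174388   9.78970838]
z [ 0.41736854  0.07143046 -0.9059256 ]
1 [ 0.2032  0.0803  0.5527 -0.0087  0.3941  0.3364 -0.2078] 0.001971040017115269 [ 0.34040642  0.25183779 -0.9059256 ]
-1 [ 0.274   0.0368  0.6173 -0.0248  0.4296  0.4398 -0.1887] 0.00020930432046980656 [ 0.41736854  0.07143046 -0.9059256 ]
```

```bash
cat > kin.py <<'E'
import numpy as np, json
from scipy.optimize import least_squares
from scipy.spatial.transform import Rotation as Ro
lo=np.array([-176,-82,-58.28,-173.8,-174.8,-.11]);hi=np.array([176,121.7,71.7,95.5,-.11,173])
def fk(q,p):
    d1,a1,L2,e,L3,Lt,lat,lat2,e2=p
    q1,q2,q3,q4,q5,q6=np.radians(q); phi=q2-q3
    B=Ro.from_euler('z',q1)
    w=np.array([a1,lat,d1])+L2*np.array([np.sin(q2),0,np.cos(q2)])+Ro.from_euler('y',phi).apply([L3,0,e])
    W=Ro.from_euler('y',phi)*Ro.from_euler('x',-q4)*Ro.from_euler('y',-q5)
    T=B*W*Ro.from_euler('x',-q6)
    return B.apply(w+W.apply([Lt,lat2,e2])),B.apply(W.apply([1,0,0])),T
def fit():
    Q,P=json.load(open('qp.json'))
    f=lambda p:np.r_[(np.array([fk(a,p)[0] for a in Q])-P).ravel(),1e-3*(p-[.3,.0,.5,.0,.45,.3,-.19,0,0])]
    o=least_squares(f,[.3,0,.5,0,.45,.3,-.19,0,0]); return o.x,o.cost
def ik(pos,d,p,q0):
    # d=tool dir; q6 excluded
    q0=np.array(q0,float)
    f=lambda x:np.r_[fk(np.r_[x,0],p)[0]-pos,.3*(fk(np.r_[x,0],p)[1]-d)]
    o=least_squares(f,np.clip(q0[:5],lo[:5]+.1,hi[:5]-.1),bounds=(lo[:5],[176,121.7,71.7,95.5,170])); return o.x,o.cost
E
python3 - <<'E'
from h import *
import kin,json
p,c=kin.fit();print(p.round(4),c)
Q,P=json.load(open('qp.json'))
print(np.array([kin.fk(a,p)[0]-b for a,b in zip(Q,P)]).round(4))
for name,pos in dict(bat=(.623,-.0075,.064),stand=(.54,-.022,.12),seat=(.642,.274,.093),pre=(.53,.255,.115)).items():
  for yaw in (0,9.8,20):
    for t in (35,45,50,55):
        ct,st=np.cos(np.radians(t)),np.sin(np.radians(t));cy,sy=np.cos(np.radians(yaw)),np.sin(np.radians(yaw))
        x,c=kin.ik(np.array(pos),np.array([st*cy,st*sy,-ct]),p,Q[-1]);print(name,yaw,t,x.round(1),'%.1e'%c)
E
```

```text
[ 2.549e-01 -4.640e-02  6.019e-01 -1.000e-04  4.638e-01  4.152e-01
 -1.406e-01 -5.120e-02  4.620e-02] 2.0612023463136112e-08
[[-0. -0. -0.]
 [-0.  0. -0.]
 [ 0.  0.  0.]
 [ 0. -0.  0.]]
bat 0 35 [ 13.4  18.4 -43.2  95.5  -8.3] 4.3e-04
bat 0 45 [ 36.5  27.3 -57.8 -39.8  41.1] 3.1e-24
bat 0 50 [ 38.3  29.7 -58.3 -40.9  46.2] 1.5e-04
bat 0 55 [ 40.2  32.7 -58.3 -42.8  51.3] 6.2e-04
bat 9.8 35 [ 25.1  19.8 -48.3 -36.1  14.9] 8.5e-19
bat 9.8 45 [ 26.   26.7 -58.3 -17.8  39.6] 9.0e-06
bat 9.8 50 [ 24.7  28.8 -58.3 -15.3  44. ] 2.8e-04
bat 9.8 55 [ 22.1  32.  -58.3 -10.7  49.9] 8.7e-04
bat 20 35 [ 13.7  21.5 -50.2  12.4  17. ] 2.1e-28
bat 20 45 [ 13.7  27.9 -57.4   6.8  40.4] 6.9e-27
bat 20 50 [ 10.9  31.7 -58.3  10.5  48.9] 5.8e-05
bat 20 55 [  6.9  36.1 -58.3  15.5  57.4] 2.7e-04
stand 0 35 [ 14.1   6.2 -52.7  95.5  -8.5] 8.8e-05
stand 0 45 [ 24.1   2.6 -56.1  95.5 -19.4] 1.5e-03
stand 0 50 [ 46.    8.3 -58.3 -75.2  32.9] 6.8e-04
stand 0 55 [ 33.6   1.7 -58.3  95.5 -30. ] 4.0e-03
stand 9.8 35 [  15.8    7.5  -42.7 -135.7    6. ] 1.7e-05
stand 9.8 45 [ 35.    5.6 -58.3 -56.8  20.9] 3.0e-04
[... 826 characters left out ...]
eat 20 50 [ 57.6  28.2 -48.8 -46.4  40.2] 1.5e-20
seat 20 55 [ 59.5  33.2 -52.9 -41.3  52.1] 1.6e-27
pre 0 35 [ 59.   11.2 -48.5  72.1 -31.1] 1.7e-20
pre 0 45 [ 64.8  13.  -53.7  89.7 -39.8] 9.2e-23
pre 0 50 [ 68.6  14.9 -56.2  94.6 -45.7] 2.3e-17
pre 0 55 [ 73.4  17.6 -58.3  95.5 -52.1] 7.5e-06
pre 9.8 35 [ 52.4  10.6 -49.8  84.3 -23. ] 6.3e-23
pre 9.8 45 [ 60.1  10.8 -53.8  95.5 -33.9] 1.6e-04
pre 9.8 50 [ 66.6  11.7 -56.2  95.5 -41.5] 4.4e-04
pre 9.8 55 [ 84.8  28.3 -58.3 -78.   53.8] 8.5e-06
pre 20 35 [ 44.8  10.7 -49.1  95.5 -14.1] 9.9e-06
pre 20 45 [ 71.6  16.  -55.  -71.6  35.7] 8.6e-26
pre 20 50 [ 75.6  19.4 -58.3 -67.4  42.8] 5.3e-05
pre 20 55 [ 78.2  22.  -58.3 -69.2  47.3] 4.1e-04
```

```bash
cat >> kin.py <<'E'
def sol(pos,yaw,t,p):
    ct,st=np.cos(np.radians(t)),np.sin(np.radians(t));cy,sy=np.cos(np.radians(yaw)),np.sin(np.radians(yaw))
    d=np.array([st*cy,st*sy,-ct]);out=[]
    L=np.array([-170,-80,-57,-170,-174]);H=np.array([170,120,71,92,-4])
    for q4 in(-130,-90,-45,0,45,85):
        q0=[np.degrees(np.arctan2(pos[1],pos[0]))+17,10,-40,q4,-30]
        f=lambda x:np.r_[fk(np.r_[x,0],p)[0]-pos,.3*(fk(np.r_[x,0],p)[1]-d)]
        o=least_squares(f,q0,bounds=(L,H))
        if o.cost<1e-7 and not any(abs(o.x-z).max()<1 for z in out): out.append(o.x)
    return out
E
python3 - <<'E'
from h import *
import kin
p,c=kin.fit()
for yaw in(-60,-45,-30,-20,0,30,45,60,75,90):
  for t in(35,40,45):
    print(yaw,t,end=' | ')
    for name,pos in dict(bat=(.623,-.0075,.070),pre=(.54,.256,.115),seat=(.642,.274,.097)).items():
        print(name,[list(s.round().astype(int)) for s in kin.sol(np.array(pos),yaw,t,p)],end=' ')
    print()
E
```

```text
-60 35 | bat [[np.int64(38), np.int64(25), np.int64(-33), np.int64(49), np.int64(-49)]] pre [[np.int64(64), np.int64(26), np.int64(-20), np.int64(31), np.int64(-68)]] seat [[np.int64(57), np.int64(34), np.int64(-9), np.int64(34), np.int64(-68)]] 
-60 40 | bat [[np.int64(41), np.int64(26), np.int64(-34), np.int64(53), np.int64(-53)]] pre [[np.int64(66), np.int64(28), np.int64(-20), np.int64(33), np.int64(-72)]] seat [[np.int64(59), np.int64(36), np.int64(-9), np.int64(37), np.int64(-71)]] 
-60 45 | bat [[np.int64(43), np.int64(28), np.int64(-35), np.int64(56), np.int64(-56)]] pre [[np.int64(68), np.int64(31), np.int64(-19), np.int64(35), np.int64(-75)]] seat [[np.int64(61), np.int64(38), np.int64(-9), np.int64(39), np.int64(-75)]] 
-45 35 | bat [[np.int64(36), np.int64(22), np.int64(-40), np.int64(61), np.int64(-40)]] pre [[np.int64(66), np.int64(22), np.int64(-28), np.int64(38), np.int64(-60)]] seat [[np.int64(58), np.int64(30), np.int64(-18), np.int64(41), np.int64(-58)]] 
-45 40 | bat [[np.int64(39), np.int64(23), np.int64(-42), np.int64(68), np.int64(-44)]] pre [[np.int64(69), np.
[... 4570 characters left out ...]
nt64(-9), np.int64(-42), np.int64(-59)]] pre [[np.int64(24), np.int64(21), np.int64(-24), np.int64(-52), np.int64(-42)]] seat [[np.int64(21), np.int64(30), np.int64(-12), np.int64(-48), np.int64(-46)]] 
90 40 | bat [[np.int64(-7), np.int64(35), np.int64(-8), np.int64(-46), np.int64(-63)]] pre [[np.int64(20), np.int64(22), np.int64(-24), np.int64(-59), np.int64(-45)]] seat [[np.int64(18), np.int64(31), np.int64(-12), np.int64(-55), np.int64(-48)]] 
90 45 | bat [[np.int64(-10), np.int64(37), np.int64(-6), np.int64(-49), np.int64(-66)]] pre [[np.int64(17), np.int64(24), np.int64(-24), np.int64(-65), np.int64(-48)]] seat [[np.int64(16), np.int64(33), np.int64(-12), np.int64(-61), np.int64(-51)]]
```

```bash
cat >> kin.py <<'E'
def path(q0,posA,eA,posB,eB,p,n=6):
    """continuous IK along a straight/slerp path, q6 calibrated at start; prints joints"""
    RA=Ro.from_euler('xyz',eA,degrees=True);RB=Ro.from_euler('xyz',eB,degrees=True);rv=(RB*RA.inv()).as_rotvec()
    C=fk(q0,p)[2].inv()*RA; q=np.array(q0,float); posA=np.array(posA);posB=np.array(posB)
    print('travel',((posB-posA)/.5).round(4),'rot',(np.degrees(rv)/90).round(4))
    for s in np.linspace(0,1,n+1)[1:]:
        X=posA+s*(posB-posA);R=Ro.from_rotvec(s*rv)*RA
        f=lambda x:np.r_[fk(x,p)[0]-X,.3*((fk(x,p)[2]*C)*R.inv()).as_rotvec()]
        o=least_squares(f,q);q=o.x;print(round(s,2),q.round(1),'%.0e'%o.cost)
    return q
E
python3 - <<'E'
from h import *
import kin
p,c=kin.fit(); s=r.get_state()
st=(.5775,.038,.145);g=(.623,-.0075,.068)
q=kin.path(s['joints'],(.5035,-.0273,.213),(180,-25,9.8),st,(180,-40,-45),p)
q=kin.path(q,st,(180,-40,-45),g,(180,-40,-45),p,2)
up=(.56,.05,.17);pre=(.535,.26,.135)
q=kin.path(q,g,(180,-40,-45),up,(180,-40,-45),p,2)
q=kin.path(q,up,(180,-40,-45),pre,(180,-40,-20),p)
q=kin.path(q,pre,(180,-40,-20),(.642,.274,.099),(180,-40,-20),p)
E
```

```text
travel [ 0.148   0.1306 -0.136 ] rot [-0.0524 -0.1651 -0.6053]
0.17 [ 28.1  -6.8 -49.4  30.7 -26.3  37.6] 5e-14
0.33 [ 33.1  -4.5 -50.5  45.4 -29.4  11.5] 1e-23
0.5 [ 38.6  -1.2 -50.1  53.2 -35.3  -8.7] 3e-14
0.67 [ 43.6   3.  -48.6  55.8 -41.7 -23.9] 2e-15
0.83 [ 47.3   7.9 -45.8  55.3 -47.7 -35.6] 3e-16
1.0 [ 49.6  13.2 -41.9  53.1 -53.3 -44.6] 5e-17
travel [ 0.091 -0.091 -0.154] rot [0. 0. 0.]
0.5 [ 44.1  18.  -42.3  60.1 -47.9 -48.1] 6e-19
1.0 [ 38.6  22.9 -42.   67.8 -43.7 -52.3] 2e-18
travel [-0.126  0.115  0.204] rot [0. 0. 0.]
0.5 [ 45.9  16.3 -42.5  57.8 -49.5 -47. ] 2e-16
1.0 [ 53.3  10.  -41.6  49.2 -57.2 -43. ] 7e-17
travel [-0.05  0.42 -0.07] rot [0.     0.     0.2778]
0.17 [ 56.8  10.4 -42.2  50.1 -56.3 -43.5] 1e-22
0.33 [ 60.   10.9 -42.6  51.1 -55.2 -43.9] 1e-22
0.5 [ 62.8  11.6 -42.8  52.3 -54.1 -44.2] 1e-22
0.67 [ 65.4  12.5 -42.7  53.7 -52.8 -44.3] 8e-23
0.83 [ 67.7  13.5 -42.5  55.3 -51.5 -44.3] 6e-23
1.0 [ 69.6  14.6 -42.1  57.  -50.1 -44.2] 4e-23
travel [ 0.214  0.028 -0.072] rot [0. 0. 0.]
0.17 [ 67.2  16.3 -40.8  58.7 -48.8 -43.7] 5e-13
0.33 [ 65.   17.9 -39.4  60.2 -47.6 -43.2] 4e-13
0.5 [ 62.9  19.6 -37.9  61.7 -46.5 -42.7] 4e-13
0.67 [ 60.9  21.2 -36.4  62.9 -45.5 -42.1] 3e-13
0.83 [ 59.1  22.8 -34.8  64.1 -44.6 -41.5] 3e-13
1.0 [ 57.3  24.4 -33.2  65.1 -43.8 -40.9] 2e-13
```

Request:
arm_command(
  travel=[
    [0.015, 0.013, -0.014],
    [0.03, 0.026, -0.027],
    [0.049, 0.044, -0.045],
    [0.068, 0.06, -0.063],
    [0.089, 0.078, -0.082],
    [0.108, 0.095, -0.099],
    [0.126, 0.111, -0.116],
    [0.14, 0.123, -0.129],
    [0.148, 0.131, -0.136],
    [0.148, 0.131, -0.136],
    [0.148, 0.131, -0.136],
  ],
  delta_rot=[
    [-0.005, -0.017, -0.061],
    [-0.01, -0.033, -0.121],
    [-0.017, -0.054, -0.2],
    [-0.024, -0.076, -0.278],
    [-0.031, -0.099, -0.363],
    [-0.038, -0.12, -0.442],
    [-0.044, -0.14, -0.515],
    [-0.05, -0.156, -0.573],
    [-0.0524, -0.165, -0.605],
    [-0.0524, -0.165, -0.605],
    [-0.0524, -0.165, -0.605],
  ],
)

```text
time_s: 12.25
tcp_pos: [0.5778, 0.0383, 0.1445]
eef_rot: [-180.0, -40.0, -45.0]
contact_force: [-0.7, 0.4, 0.4]
gripper_width: 0.0875
gripper_force: 0.0
```

Run:
```python
from h import *
s=r.get_state();print(s['joints'].round(1),s['tcp_pos'],s['eef_rot'],s['time_s'])
a=cap('side');b=cap('top')
x=np.hstack([cv2.resize(a['img'][200:400,280:460],(400,444)),cv2.resize(b['img'][130:310,260:430],(400,444))])
cv2.imwrite('pics/m1.png',x[:,:,::-1])
```

```text
[ 30.2  11.6 -58.   79.7 -39.2 -57.8] [0.5778101  0.03825755 0.14450844] [-179.99157147  -40.03312244  -44.98530116] 12.25
```

View pics/m1.png

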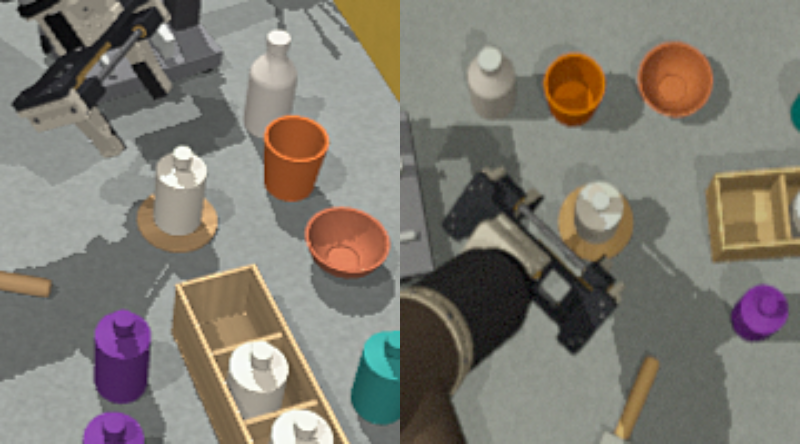

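The jar stands on the bat, in the side crop at about (180,195). The gripper is slanted toward it on the front-left. The joints differ from my model and q3 is near its limit, so I'll refit before moving on.

Run:
```python
from h import *
import kin,json
Q,P=json.load(open('qp.json')); s=r.get_state()
if len(Q)==4: Q.append(list(s['joints']));P.append(list(s['tcp_pos']));json.dump((Q,P),open('qp.json','w'))
p,c=kin.fit();print(p.round(4),c)
print(np.array([np.array(kin.fk(a,p)[0])-b for a,b in zip(Q,P)]).round(4))
print(kin.fk(Q[-1],p)[1],kin.Ro.from_euler('xyz',s['eef_rot'],degrees=True).apply([0,0,1]))
e45=(180,-40,-45)
st=(.5775,.038,.145);g=(.623,-.0075,.068)
q=kin.path(s['joints'],st,e45,g,e45,p,3)
up=(.60,.02,.16);pre=(.535,.26,.135)
q=kin.path(q,g,e45,up,(180,-40,-45),p,3)
q=kin.path(q,up,(180,-40,-45),pre,(180,-40,-25),p)
q=kin.path(q,pre,(180,-40,-25),(.642,.274,.099),(180,-40,-25),p)
```

```text
[ 0.1988  0.      0.6016 -0.      0.4636  0.359  -0.     -0.1918  0.    ] 4.856235853578286e-08
[[-0. -0. -0.]
 [ 0.  0. -0.]
 [ 0. -0.  0.]
 [ 0.  0. -0.]
 [-0. -0.  0.]]
[ 0.45516982 -0.45456787 -0.76562947] [ 0.45516982 -0.45456787 -0.76562947]
travel [ 0.091 -0.091 -0.154] rot [0. 0. 0.]
0.33 [ 23.2  14.3 -58.7  90.5 -36.7 -63.1] 1e-18
0.67 [ 16.5  17.4 -58.6 101.3 -35.2 -68.4] 9e-18
1.0 [ 10.5  20.7 -57.8 111.1 -34.6 -73.3] 9e-18
travel [-0.046  0.055  0.184] rot [0. 0. 0.]
0.33 [ 15.7  17.3 -57.9 100.9 -34.8 -67. ] 1e-17
0.67 [ 21.4  14.2 -57.2  89.9 -36.1 -60.3] 1e-17
1.0 [ 27.   11.3 -55.8  79.4 -38.5 -53.6] 7e-19
travel [-0.13  0.48 -0.05] rot [0.     0.     0.2222]
0.17 [ 31.5  11.2 -56.6  79.3 -38.8 -54.9] 2e-23
0.33 [ 35.9  11.4 -57.1  79.2 -39.1 -56. ] 1e-22
0.5 [ 40.3  11.8 -57.2  79.  -39.3 -56.9] 4e-22
0.67 [ 44.5  12.4 -57.1  78.8 -39.5 -57.7] 7e-22
0.83 [ 48.4  13.2 -56.6  78.7 -39.7 -58.4] 9e-22
1.0 [ 52.1  14.2 -55.9  78.7 -39.7 -58.9] 9e-22
travel [ 0.214  0.028 -0.072] rot [0. 0. 0.]
0.17 [ 49.7  15.8 -54.8  81.4 -38.9 -59.3] 5e-24
0.33 [ 47.4  17.3 -53.5  83.7 -38.1 -59.6] 3e-24
0.5 [ 45.4  18.8 -52.2  85.8 -37.4 -59.8] 2e-24
0.67 [ 43.6  20.4 -50.8  87.7 -36.8 -60. ] 8e-25
0.83 [ 41.9  21.9 -49.3  89.3 -36.3 -60. ] 4e-25
1.0 [ 40.4  23.4 -47.8  90.6 -35.8 -60. ] 2e-25
```

Run:
```python
from h import *
import kin
p,c=kin.fit()
W=dict(bat=(.623,-.0075,.068),bup=(.60,.0,.16),pre=(.535,.258,.135),seat=(.642,.274,.099))
for t in(38,42):
  for yaw in(-80,-65,-50,-35,-20,-10,0,25,40,55,70,85):
    print(t,yaw,end=' | ')
    for n,pos in W.items(): print(n,*[s.round().astype(int).tolist() for s in kin.sol(np.array(pos),yaw,t,p)],end=' ')
    print()
```

```text
38 -80 | bat [32, 29, -38, 48, -50] bup [35, 22, -34, 40, -60] pre [58, 30, -19, 25, -72] seat [52, 39, -9, 29, -72] 
38 -65 | bat [27, 25, -48, 68, -42] bup [34, 17, -44, 53, -50] pre [61, 26, -29, 34, -63] seat [53, 35, -20, 38, -61] 
38 -50 | bat bup [28, 12, -53, 70, -40] pre [61, 22, -39, 45, -54] seat [52, 30, -31, 51, -51] 
38 -35 | bat bup pre [58, 17, -49, 61, -45] seat [47, 26, -41, 69, -41] 
38 -20 | bat bup pre seat 
38 -10 | bat bup pre seat 
38 0 | bat bup pre seat 
38 25 | bat [3, 17, -26, -50, -17] bup [11, 6, -31, -29, -18] pre seat 
38 40 | bat [-4, 20, -20, -53, -33] bup [0, 10, -21, -42, -36] pre seat [37, 19, -29, -21, -5] 
38 55 | bat [-8, 23, -14, -50, -45] bup [-5, 14, -15, -44, -50] pre [31, 9, -28, -40, -23] seat [26, 20, -16, -44, -26] 
38 70 | bat [-9, 27, -8, -47, -56] bup [-7, 19, -8, -43, -62] pre [23, 12, -21, -46, -39] seat [20, 24, -9, -46, -41] 
38 85 | bat [-8, 31, -2, -42, -66] bup [-7, 23, -2, -40, -72] pre [19, 17, -14, -46, -52] seat [17, 27, -3, -45, -53] 
42 -80 | bat [33, 31, -38, 51, -53] bup [36, 23, -35, 43, -62] pre [59, 32, -19, 27, -75
[... 228 characters left out ...]
, -32, 55, -53] 
42 -35 | bat bup pre [58, 18, -51, 66, -47] seat [47, 27, -43, 75, -43] 
42 -20 | bat bup pre seat 
42 -10 | bat bup pre seat 
42 0 | bat bup pre seat 
42 25 | bat [-3, 18, -24, -63, -21] bup [7, 6, -29, -41, -19] pre seat 
42 40 | bat [-9, 21, -20, -61, -35] bup [-4, 10, -21, -50, -38] pre seat [33, 18, -24, -40, -8] 
42 55 | bat [-11, 24, -14, -56, -48] bup [-9, 15, -14, -50, -52] pre [26, 9, -27, -51, -24] seat [22, 21, -15, -53, -27] 
42 70 | bat [-11, 29, -7, -51, -59] bup [-10, 20, -8, -47, -64] pre [19, 13, -20, -53, -41] seat [17, 24, -9, -53, -42] 
42 85 | bat [-10, 33, -1, -46, -69] bup [-10, 25, -1, -44, -74] pre [16, 18, -14, -51, -54] seat [15, 28, -2, -50, -55]
```

Run:
```python
from h import *
import kin
p,c=kin.fit(); s=r.get_state()
print(s['tcp_pos'],s['eef_rot'])
mid=(.54,-.01,.25);E=(180,-42,55)
st=(.581,-.068,.150);g=(.623,-.0075,.068)
q=kin.path(s['joints'],(.5775,.0385,.145),(180,-40,-45),mid,(180,-5,10),p,5)
q=kin.path(q,mid,(180,-5,10),st,E,p,5)
q=kin.path(q,st,E,g,E,p,2)
up=(.60,.0,.16);pre=(.535,.258,.135)
q=kin.path(q,g,E,up,E,p,2)
q=kin.path(q,up,E,pre,E,p,4)
q=kin.path(q,pre,E,(.642,.274,.099),E,p,3)
```

```text
[0.57721879 0.03779353 0.14479616] [-179.94213448  -40.03694048  -45.05204236]
travel [-0.075 -0.097  0.21 ] rot [0.1214 0.3851 0.5914]
0.2 [ 28.7   6.3 -56.7  69.6 -32.7 -34.4] 1e-22
0.4 [ 30.7   2.9 -51.   47.7 -32.2  -3.1] 8e-20
0.6 [ 30.    1.7 -40.9  25.4 -38.5  30. ] 5e-25
0.8 [ 25.5   2.5 -29.9  10.1 -48.7  57.8] 3e-13
1.0 [ 20.4   4.7 -20.    1.  -60.3  79.1] 1e-13
travel [ 0.082 -0.116 -0.2  ] rot [ 0.2265 -0.3555  0.4821]
0.2 [ 16.2   3.5 -23.2  -3.7 -51.3  94.4] 5e-15
0.4 [ 10.    4.  -23.5 -13.  -45.4 115. ] 4e-25
0.6 [  1.5   6.5 -20.8 -26.3 -44.8 140.6] 3e-24
0.8 [ -8.3  10.8 -17.  -39.7 -49.3 166.8] 1e-14
1.0 [-17.   16.7 -13.3 -49.7 -56.6 189.3] 2e-13
travel [ 0.084  0.121 -0.164] rot [0. 0. 0.]
0.5 [-13.9  20.4 -13.9 -52.6 -51.9 191.4] 3e-21
1.0 [-11.1  24.5 -13.7 -55.8 -47.7 193.8] 3e-21
travel [-0.046  0.015  0.184] rot [0. 0. 0.]
0.5 [-10.   19.5 -14.3 -52.9 -49.6 188.4] 2e-23
1.0 [ -8.9  14.8 -14.3 -49.9 -51.8 182.9] 3e-24
travel [-0.13   0.516 -0.05 ] rot [0. 0. 0.]
0.25 [ -1.6  12.3 -18.5 -51.3 -45.8 179.4] 2e-18
0.5 [  6.7  10.4 -22.  -52.2 -39.3 174.7] 5e-18
0.75 [ 16.    9.2 -24.7 -52.3 -32.2 168.6] 8e-18
1.0 [ 26.2   9.  -26.7 -51.  -24.6 160.5] 2e-17
travel [ 0.214  0.032 -0.072] rot [0. 0. 0.]
0.33 [ 24.2  13.1 -22.9 -52.4 -25.7 163.4] 4e-20
0.67 [ 22.7  16.9 -19.1 -53.2 -26.6 165.1] 1e-21
1.0 [ 21.7  20.6 -15.3 -53.3 -27.3 166. ] 1e-22
```

Run:
```python
from h import *
import kin
p,c=kin.fit(); s=r.get_state()
mid=(.54,-.02,.25);E=(180,42,-125);M=(180,0,-125)
st=(.581,-.068,.150);g=(.623,-.0075,.068)
q=kin.path(s['joints'],(.5775,.0385,.145),(180,-40,-45),mid,M,p,8)
q=kin.path(q,mid,M,st,E,p,4)
q=kin.path(q,st,E,g,E,p,2)
up=(.60,.0,.16);pre=(.535,.258,.135)
q=kin.path(q,g,E,up,E,p,1)
q=kin.path(q,up,E,pre,E,p,2)
q=kin.path(q,pre,E,(.642,.274,.099),E,p,2)
```

```text
travel [-0.075 -0.117  0.21 ] rot [ 0.4795  0.042  -0.85  ]
0.12 [ 34.7  10.8 -52.7  61.5 -41.5 -53.4] 2e-15
0.25 [ 36.2  10.3 -46.7  47.2 -44.8 -50. ] 3e-16
0.38 [ 35.5   9.9 -40.5  36.  -48.7 -48.1] 7e-17
0.5 [ 33.4   9.4 -34.6  26.8 -52.6 -47.5] 6e-18
0.62 [ 30.4   9.  -29.2  19.1 -56.5 -47.9] 6e-19
0.75 [ 26.9   8.6 -24.2  12.2 -60.1 -49.1] 8e-20
0.88 [ 22.9   8.2 -19.8   5.9 -63.4 -51.1] 2e-20
1.0 [ 18.7   7.7 -16.    0.  -66.4 -53.8] 5e-21
travel [ 0.082 -0.096 -0.2  ] rot [ 0.3823 -0.2677  0.    ]
0.25 [ 12.    7.  -17.5  -8.4 -58.1 -43. ] 6e-15
0.5 [  3.6   8.2 -17.1 -20.5 -53.  -28. ] 2e-13
0.75 [ -6.4  11.4 -15.3 -35.2 -52.6  -9.5] 1e-13
1.0 [-16.9  16.7 -13.3 -49.6 -56.5   9.2] 3e-14
travel [ 0.084  0.121 -0.164] rot [0. 0. 0.]
0.5 [-13.8  20.4 -13.9 -52.5 -51.8  11.3] 3e-21
1.0 [-11.   24.5 -13.8 -55.8 -47.6  13.7] 3e-21
travel [-0.046  0.015  0.184] rot [0. 0. 0.]
1.0 [ -8.8  14.7 -14.4 -49.9 -51.7   2.8] 4e-19
travel [-0.13   0.516 -0.05 ] rot [0. 0. 0.]
0.5 [  6.8  10.4 -22.  -52.  -39.2  -5.5] 2e-13
1.0 [ 26.4   8.9 -26.8 -50.8 -24.4 -19.8] 1e-24
travel [ 0.214  0.032 -0.072] rot [0. 0. 0.]
0.5 [ 23.5  15.  -21.  -52.7 -26.  -15.9] 2e-17
1.0 [ 21.8  20.6 -15.3 -53.1 -27.2 -14.2] 2e-19
```

Request:
arm_command(
  travel=[
    [0, 0, 0.03],
    [-0.008, -0.012, 0.06],
    [-0.015, -0.023, 0.08],
    [-0.022, -0.035, 0.1],
    [-0.03, -0.047, 0.12],
    [-0.038, -0.058, 0.14],
    [-0.045, -0.07, 0.16],
    [-0.053, -0.082, 0.175],
    [-0.06, -0.094, 0.19],
    [-0.068, -0.105, 0.2],
    [-0.075, -0.117, 0.21],
    [-0.075, -0.117, 0.21],
    [-0.075, -0.117, 0.21],
  ],
  delta_rot=[
    [0.024, 0.002, -0.043],
    [0.072, 0.006, -0.128],
    [0.12, 0.011, -0.213],
    [0.168, 0.015, -0.298],
    [0.216, 0.019, -0.383],
    [0.264, 0.023, -0.468],
    [0.312, 0.027, -0.553],
    [0.36, 0.032, -0.638],
    [0.408, 0.036, -0.723],
    [0.456, 0.04, -0.808],
    [0.48, 0.042, -0.85],
    [0.48, 0.042, -0.85],
    [0.48, 0.042, -0.85],
  ],
)

```text
time_s: 13.98
tcp_pos: [0.5389, -0.0208, 0.2493]
eef_rot: [-180.0, 0.0, -125.0]
contact_force: [-1.0, -0.0, -0.4]
gripper_width: 0.0878
gripper_force: 0.0
```

Request:
arm_command(
  travel=[
    [0.008, -0.01, -0.02],
    [0.021, -0.024, -0.05],
    [0.034, -0.04, -0.083],
    [0.048, -0.056, -0.117],
    [0.062, -0.072, -0.15],
    [0.075, -0.088, -0.183],
    [0.082, -0.096, -0.2],
    [0.082, -0.096, -0.2],
    [0.082, -0.096, -0.2],
  ],
  delta_rot=[
    [0.038, -0.027, 0],
    [0.096, -0.067, 0],
    [0.159, -0.112, 0],
    [0.223, -0.156, 0],
    [0.287, -0.201, 0],
    [0.35, -0.245, 0],
    [0.382, -0.268, 0],
    [0.382, -0.268, 0],
    [0.382, -0.268, 0],
  ],
)

```text
time_s: 15.1
tcp_pos: [0.58, -0.0684, 0.1492]
eef_rot: [-180.0, 41.9, -124.9]
contact_force: [0.6, -0.8, -0.1]
gripper_width: 0.0879
gripper_force: 0.0
```

Run:
```python
from h import *
s=r.get_state();print(s['joints'].round(1),s['tcp_pos'],s['eef_rot'],s['time_s'])
a=cap('side');b=cap('top')
x=np.hstack([cv2.resize(a['img'][200:400,280:460],(400,444)),cv2.resize(b['img'][130:310,260:430],(400,444))])
cv2.imwrite('pics/m2.png',x[:,:,::-1])
# jar on bat: lid + knob from masks
for n,d,roi in(('side',a,(330,230,400,310)),('top',b,(325,190,370,235))):
    hsv=cv2.cvtColor(d['img'],cv2.COLOR_RGB2HSV);m=cv2.inRange(hsv,(0,0,150),(180,45,255));x0,y0,x1,y1=roi
    k=np.zeros_like(m);k[y0:y1,x0:x1]=m[y0:y1,x0:x1];N,L,S,C=cv2.connectedComponentsWithStats(k)
    i=1+np.argmax(S[1:,4]);print(n,S[i],C[i])
```

```text
[-17.   16.7 -13.4 -49.6 -56.5   9.4] [ 0.57999655 -0.06840567  0.14915928] [-179.96637956   41.9366826  -124.93696713] 15.1
side [379 230  21  43 540] [390.48703704 246.66296296]
top [334 203  20  21 290] [343.35517241 213.11724138]
```

View pics/m2.png

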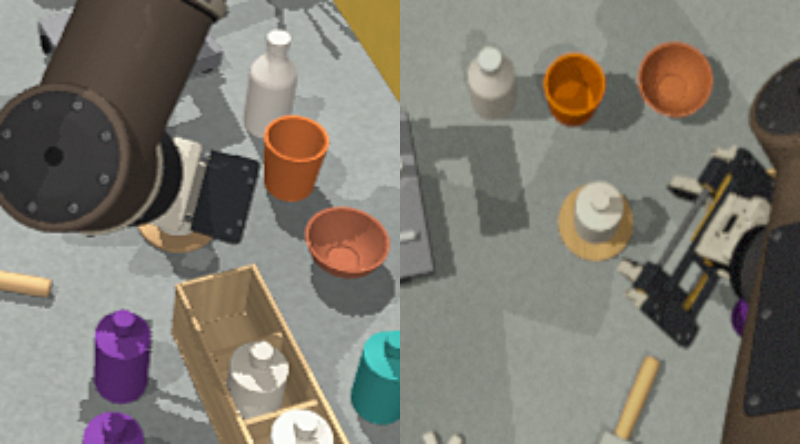

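The side view is blocked by the arm. The top crop shows the jar on the bat at about (600,212), between the open fingers and on the approach line. I'll advance along the tool axis and grip the body.

Request:
arm_command(
  travel=[
    [0.008, 0.011, -0.015],
    [0.024, 0.034, -0.045],
    [0.042, 0.06, -0.079],
    [0.06, 0.085, -0.113],
    [0.074, 0.105, -0.14],
    [0.083, 0.118, -0.156],
    [0.086, 0.122, -0.162],
    [0.086, 0.122, -0.162],
    [0.086, 0.122, -0.162],
  ],
  delta_rot=[
    [0, 0, 0],
    [0, 0, 0],
    [0, 0, 0],
    [0, 0, 0],
    [0, 0, 0],
    [0, 0, 0],
    [0, 0, 0],
    [0, 0, 0],
    [0, 0, 0],
  ],
)

```text
time_s: 16.32
tcp_pos: [0.6232, -0.0081, 0.0687]
eef_rot: [-179.9, 42.0, -125.0]
contact_force: [-0.6, 0.0, 0.2]
gripper_width: 0.0875
gripper_force: 0.0
```

Request:
arm_command(
  travel=[
    [0, 0, 0],
    [0, 0, 0],
    [0, 0, 0],
    [0, 0, 0],
    [0, 0, 0],
    [0, 0, 0],
  ],
  delta_rot=[
    [0, 0, 0],
    [0, 0, 0],
    [0, 0, 0],
    [0, 0, 0],
    [0, 0, 0],
    [0, 0, 0],
  ],
  grip=0,
  newtons=30,
)

```text
time_s: 17.08
tcp_pos: [0.6226, -0.0074, 0.0681]
eef_rot: [180.0, 42.0, -125.0]
contact_force: [-3.1, 0.8, 4.0]
gripper_width: 0.0541
gripper_force: 30.0
```

Request:
arm_command(
  travel=[
    [0, 0, 0.01],
    [0, 0, 0.03],
    [0, 0, 0.06],
    [0, 0, 0.08],
    [0, 0, 0.08],
    [0, 0, 0.08],
  ],
  delta_rot=[
    [0, 0, 0],
    [0, 0, 0],
    [0, 0, 0],
    [0, 0, 0],
    [0, 0, 0],
    [0, 0, 0],
  ],
)

```text
time_s: 17.82
tcp_pos: [0.6228, -0.0075, 0.108]
eef_rot: [-180.0, 42.0, -125.0]
contact_force: [0.1, -0.1, -7.3]
gripper_width: 0.0536
gripper_force: 30.0
```

```bash
python3 w.py
python3 - <<'E'
from h import *
s=r.get_state();print(s['joints'].round(1),s['eef_rot'])
b=cap('top');a=cap('side')
x=np.hstack([cv2.resize(a['img'][200:400,280:460],(400,444)),cv2.resize(b['img'][130:310,260:430],(400,444))])
cv2.imwrite('pics/m3.png',x[:,:,::-1])
E
```

```text
[-0.00749595 -0.21872096 -7.02623274] [0.3621836  0.53669759 0.2735242 ] [ 0.62275774 -0.00763966  0.10750272] 0.05407779560665538 18.025 [-3.07799805  2.12825524  0.01730335]
[-10.2  20.9 -13.1 -52.9 -49.6   8.7] [ 179.95143133   42.0006131  -125.0452995 ]
```

View pics/m3.png

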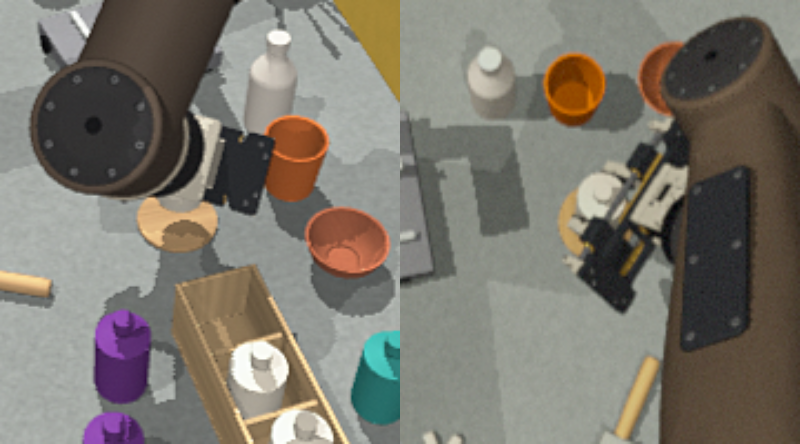

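The jar is held by its body and clear of the bat, at top crop (603,195), and weighs about 7 N. Next I'll carry it to the front of the shaker.

Request:
arm_command(
  travel=[
    [0, 0.005, 0.02],
    [-0.01, 0.03, 0.04],
    [-0.026, 0.09, 0.044],
    [-0.044, 0.16, 0.044],
    [-0.063, 0.23, 0.044],
    [-0.083, 0.3, 0.044],
    [-0.102, 0.37, 0.044],
    [-0.12, 0.435, 0.044],
    [-0.135, 0.485, 0.044],
    [-0.143, 0.518, 0.044],
    [-0.146, 0.531, 0.044],
    [-0.146, 0.531, 0.044],
    [-0.146, 0.531, 0.044],
  ],
  delta_rot=[
    [0, 0, 0],
    [0, 0, 0],
    [0, 0, 0],
    [0, 0, 0],
    [0, 0, 0],
    [0, 0, 0],
    [0, 0, 0],
    [0, 0, 0],
    [0, 0, 0],
    [0, 0, 0],
    [0, 0, 0],
    [0, 0, 0],
    [0, 0, 0],
  ],
)

```text
time_s: 19.75
tcp_pos: [0.55, 0.2575, 0.1303]
eef_rot: [-180.0, 42.0, -125.0]
contact_force: [0.4, -0.6, -7.4]
gripper_width: 0.0543
gripper_force: 30.0
```

Run:
```python
from h import *
s=r.get_state();print(s['joints'].round(1),s['tcp_pos'],s['eef_rot'],s['contact_force'],s['time_s'])
b=cap('top');a=cap('side')
x=np.hstack([cv2.resize(a['img'][130:280,250:400],(400,400),interpolation=2),cv2.resize(b['img'][140:270,180:310],(400,400),interpolation=2)])
cv2.imwrite('pics/m4.png',x[:,:,::-1])
```

```text
[ 24.9  10.6 -25.1 -51.8 -25.2 -17.8] [0.55001008 0.25753212 0.13027574] [-179.98109961   42.03372994 -125.00556458] [ 0.38972009 -0.60548489 -7.37735618] 19.75
```

View pics/m4.png

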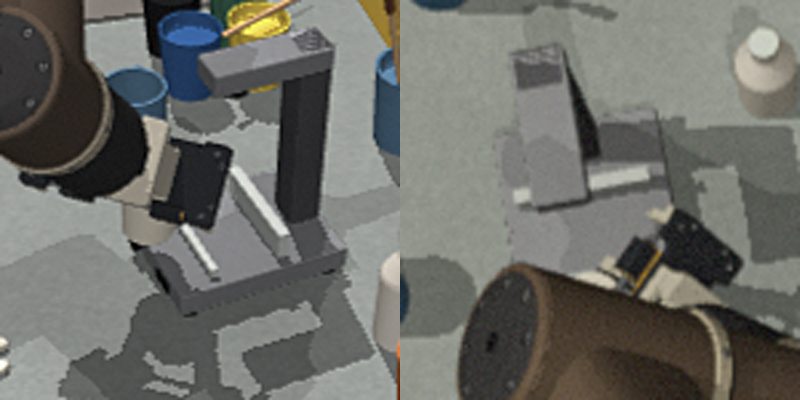

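The jar is in front of the deck with its base above the sill, in the side crop at about (150,225). The gripper is well clear of the arm. I'll go over the sill at a lower height to stay clear of the hold-down arm.

Request:
arm_command(
  travel=[
    [0, 0, -0.015],
    [0.005, 0.001, -0.03],
    [0.02, 0.004, -0.034],
    [0.045, 0.008, -0.034],
    [0.07, 0.013, -0.034],
    [0.095, 0.017, -0.034],
    [0.12, 0.022, -0.034],
    [0.145, 0.026, -0.034],
    [0.163, 0.03, -0.034],
    [0.172, 0.032, -0.034],
    [0.172, 0.032, -0.034],
    [0.172, 0.032, -0.034],
  ],
  delta_rot=[
    [0, 0, 0],
    [0, 0, 0],
    [0, 0, 0],
    [0, 0, 0],
    [0, 0, 0],
    [0, 0, 0],
    [0, 0, 0],
    [0, 0, 0],
    [0, 0, 0],
    [0, 0, 0],
    [0, 0, 0],
    [0, 0, 0],
  ],
)

```text
time_s: 21.35
tcp_pos: [0.6356, 0.2738, 0.113]
eef_rot: [180.0, 42.0, -125.0]
contact_force: [-1.3, 0.4, -7.1]
gripper_width: 0.0538
gripper_force: 30.0
```

```bash
python3 w.py
python3 - <<'E'
from h import *
b=cap('top');a=cap('side')
x=np.hstack([cv2.resize(a['img'][130:260,280:410],(400,400),interpolation=2),cv2.resize(b['img'][140:270,180:310],(400,400),interpolation=2)])
cv2.imwrite('pics/m5.png',x[:,:,::-1])
E
```

```text
[-0.06471072  0.14334234 -6.94973239] [0.78255458 0.50778807 0.25493932] [0.63582037 0.27382895 0.11319771] 0.053810052640944496 21.55 [-3.11653822e+00  2.11582631e+00  9.12597490e-04]
```

View pics/m5.png

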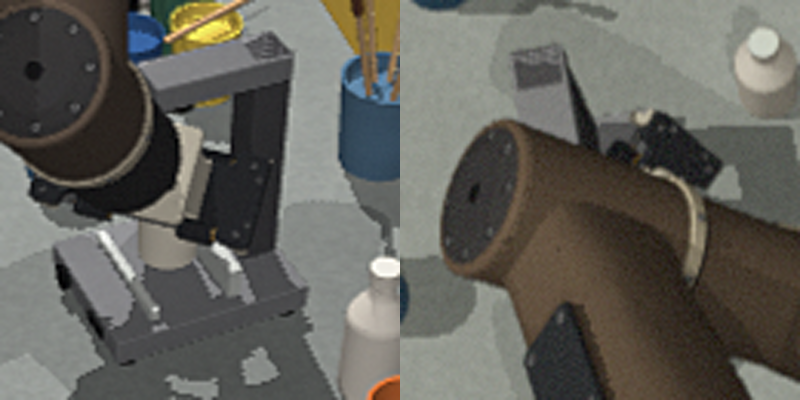

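The jar is between the sill and the stop and still raised, with no contact force. Lowering slowly now.

Request:
arm_command(
  travel=[
    [0, 0, -0.006],
    [0, 0, -0.016],
    [0, 0, -0.024],
    [0, 0, -0.028],
    [0, 0, -0.03],
    [0, 0, -0.03],
    [0, 0, -0.03],
  ],
  delta_rot=[
    [0, 0, 0],
    [0, 0, 0],
    [0, 0, 0],
    [0, 0, 0],
    [0, 0, 0],
    [0, 0, 0],
    [0, 0, 0],
  ],
)

```text
time_s: 22.52
tcp_pos: [0.6361, 0.2739, 0.0983]
eef_rot: [-180.0, 42.0, -125.0]
contact_force: [-0.6, 0.8, -6.7]
gripper_width: 0.054
gripper_force: 30.0
```

Request:
arm_command(
  travel=[
    [0, 0, -0.001],
    [0, 0, -0.002],
    [0, 0, -0.002],
  ],
  delta_rot=[
    [0, 0, 0],
    [0, 0, 0],
    [0, 0, 0],
  ],
)

```text
time_s: 22.9
tcp_pos: [0.6361, 0.274, 0.0972]
eef_rot: [-180.0, 42.0, -125.0]
contact_force: [-0.3, -0.4, -5.4]
gripper_width: 0.0541
gripper_force: 30.0
```

Request:
arm_command(
  travel=[
    [0.004, 0.0007, 0],
    [0.008, 0.0014, 0],
    [0.008, 0.0014, 0],
    [0.008, 0.0014, 0],
  ],
  delta_rot=[
    [0, 0, 0],
    [0, 0, 0],
    [0, 0, 0],
    [0, 0, 0],
  ],
)

```text
time_s: 23.4
tcp_pos: [0.6404, 0.2746, 0.0972]
eef_rot: [-179.9, 42.0, -125.0]
contact_force: [0.2, -0.2, -5.2]
gripper_width: 0.0541
gripper_force: 30.0
```

Request:
arm_command(
  travel=[
    [0.002, 0.0004, 0],
    [0.003, 0.0005, 0],
    [0.003, 0.0005, 0],
  ],
  delta_rot=[
    [0, 0, 0],
    [0, 0, 0],
    [0, 0, 0],
  ],
)

```text
time_s: 23.78
tcp_pos: [0.6408, 0.2749, 0.0973]
eef_rot: [179.9, 42.0, -125.0]
contact_force: [-6.0, -1.4, 1.0]
gripper_width: 0.0544
gripper_force: 30.0
```

Request:
arm_command(
  travel=[
    [0.002, 0.0004, 0],
    [0.002, 0.0004, 0],
    [0.002, 0.0004, 0],
  ],
  delta_rot=[
    [0, 0, 0],
    [0, 0, 0],
    [0, 0, 0],
  ],
)

```text
time_s: 24.15
tcp_pos: [0.641, 0.2751, 0.0973]
eef_rot: [179.9, 42.0, -125.0]
contact_force: [-9.8, -2.9, 4.0]
gripper_width: 0.054
gripper_force: 30.0
```

Request:
arm_command(
  travel=[
    [-0.001, 0, 0],
    [-0.002, 0, 0],
    [-0.002, 0, 0],
  ],
  delta_rot=[
    [0, 0, 0],
    [0, 0, 0],
    [0, 0, 0],
  ],
)

```text
time_s: 24.52
tcp_pos: [0.6408, 0.275, 0.0973]
eef_rot: [180.0, 42.0, -125.0]
contact_force: [-4.9, -2.4, 0.2]
gripper_width: 0.054
gripper_force: 30.0
```

Request:
arm_command(
  travel=[
    [0, 0, 0],
    [0, 0, 0],
    [0, 0, 0],
    [0, 0, 0],
  ],
  delta_rot=[
    [0, 0, 0],
    [0, 0, 0],
    [0, 0, 0],
    [0, 0, 0],
  ],
  grip=0.75,
)

```text
time_s: 25.02
tcp_pos: [0.6419, 0.2751, 0.0974]
eef_rot: [-179.9, 42.1, -125.0]
contact_force: [0.2, 0.6, 0.0]
gripper_width: 0.0658
gripper_force: 0.0
```

Request:
arm_command(
  travel=[
    [-0.008, -0.011, 0.015],
    [-0.02, -0.028, 0.038],
    [-0.04, -0.056, 0.076],
    [-0.062, -0.088, 0.119],
    [-0.085, -0.12, 0.162],
    [-0.105, -0.148, 0.2],
    [-0.116, -0.164, 0.222],
    [-0.16, -0.25, 0.25],
    [-0.2, -0.35, 0.28],
    [-0.22, -0.42, 0.3],
    [-0.22, -0.42, 0.3],
    [-0.22, -0.42, 0.3],
  ],
  delta_rot=[
    [0, 0, 0],
    [0, 0, 0],
    [0, 0, 0],
    [0, 0, 0],
    [0, 0, 0],
    [0, 0, 0],
    [0, 0, 0],
    [0, 0, 0],
    [0, 0, 0],
    [0, 0, 0],
    [0, 0, 0],
    [0, 0, 0],
  ],
)

```text
time_s: 26.52
tcp_pos: [0.5314, 0.0649, 0.247]
eef_rot: [180.0, 42.0, -125.1]
contact_force: [-0.4, 0.2, 0.2]
gripper_width: 0.0656
gripper_force: 0.0
```

Run:
```python
from h import *
s=r.get_state();print(s['joints'].round(1),s['tcp_pos'],s['contact_force'],s['time_s'])
b=cap('top');a=cap('side')
x=np.hstack([cv2.resize(a['img'][130:260,270:400],(400,400),interpolation=2),cv2.resize(b['img'][120:320,180:380],(400,400),interpolation=2)])
cv2.imwrite('pics/m6.png',x[:,:,::-1])
for X in((.642,.274,.035),(.642,.274,.141)): print(proj(a,X),proj(b,X))
```

```text
[  0.9   0.3 -20.1 -44.1 -51.2 -13. ] [0.53144198 0.06490084 0.2470434 ] [-0.38665525  0.17726288  0.16905763] 26.525
[335.52711168 215.31503304] [241.48920644 213.66552713]
[336.57507228 185.3297252 ] [235.89869276 204.39262254]
```

View pics/m6.png

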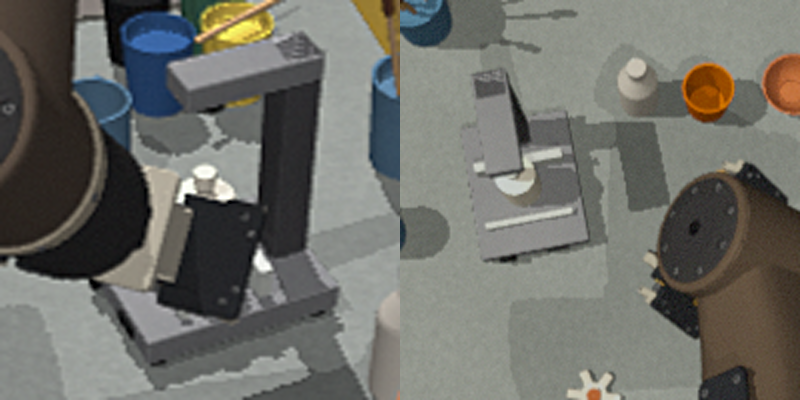

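The jar stands upright in the pocket under the arm. Its knob top is at side pixel (336.6,185.9), against a predicted (336.6,185.3) for the seat, and the gripper is clear. Handing in.

```bash
python3 -c "
from plant import close_job
print(close_job())"
```

```text
the job is handed in; nothing more can be done
None
```

I stood jar_a upright in the shaker pocket against the rear stop and handed the job in. I weighed only jar_a: at about 0.68 kg it is well above the 0.37 kg limit for an empty jar, so the other two were left untouched in the crate.

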